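# Pile the stone blanks on the lift stand and wind it up two true turns

### The arm

A 6-joint arm with a two-finger parallel gripper is mounted at the origin on the work surface. World frame = base frame: x ahead of the robot, y to its left, z up, the work surface at z = 0. Lengths are in m, angles in rad, forces in N, time in s.
With the tool pointing down it reaches from about 0.375 to 0.9 m from the base axis. Payload 3.1 kg.
Tool frame: the origin (TCP) lies at the centre of the arm's flange, where the gripper is bolted on; the fingertips stand 182 mm ahead of it and the grasp point (between the pads) lies 164 mm ahead of it; z points along the fingers, y is the line along which they close (so a half turn about z gives the same grasp; the last joint's range is limited). The gripper opens to 87 mm and grips with 3 to 60 N. Pads are 19 mm wide; open, the fingers measure 117 mm over their backs; the gripper's body (75 mm by 190 mm) begins 51 mm behind the grasp point.
Start: joints at [1.101, 0.527, 1.433, -0, 1.181, -0.178], TCP at [0.179, 0.599, 0.405] pointing down, gripper open.
Joint ranges: [-3.08, 3.08], [-0.75, 2.2], [0.22, 2.44], [-1.43, 4.57], [0, 2.65], [-2.85, 2.85]. Speed limits (rad/s): [2.79, 2.79, 3.14, 3.14, 3.14, 3.14].

### API

Orientations are given as a unit quaternion [x, y, z, w].
In Python, from rig import * gives the robot as it stands.
- The arm moves only by the tool move_arm, never from a script. Its argument "commands" is a list that holds one entry, the list of rows, each a list of 6 numbers: the shift along the tool's x, y, z in units of 40 mm (1.0 is 40 mm), then the turn, a rotation vector about the tool's x, y, z in rad. A call has 1 to 12 rows; each row is the pose to reach, as a shift and turn from the pose commanded when the call began, along the tool's axes at that moment; what a row does not reach only later rows make up. A row lasts 1/8 s, in which the tool goes at most 62.5 mm and 10.7 degrees, less where a joint would pass 70% of its speed; a pose out of reach is approached as far as the arm can. A call with a gripper value outside its range is refused whole. "claw" is the closure, from -1 (fully open) to 1 (shut), so that 0 is half open, set as the call begins (left out, the last holds). The fingers move at their own pace and stop on an object; "squeeze" is the grip in N (left out, the last holds). Time passes only in rows, so rows that repeat a pose let the fingers close. It gives the time, the measured TCP pose, the force, the opening and the grip force at its end, in the units of the state.
- get_obs(): the state, without advancing time (a new reading comes with each control period).
- camera(name): name is "scene" or "top" or "wrist"; returns a dict with "pixels" (420x560x3 uint8, blue, green, red), "range_z" (420x560 float32, m along the optical axis (not along the pixel's ray), 0 where there is no reading), "camera_matrix" (3x3 intrinsics, pixels), "extrinsics" (4x4, takes a point from world to camera coordinates). Camera axes: x right, y up, looking along -z (the intrinsics and any distortion apply to the point x, -y, -z); pixel columns grow to the right and rows downward; lengths in m; the calibration is good to about 2 mm. A picture is of the moment at which its call begins.
- hand_in(): hands the job in; it is judged then, once.
The state is a dict: "time": time; "q": joint angles; "joint_velocities": joint speeds; "joint_torque": joint torques, N m; "position": TCP position; "tool_rot": TCP orientation; "ft_force": force on the tool from outside, world axes, zero at the start; "moment": the same for the moment, N m; "grip_width": finger opening in m; "grip_force": force on a finger pad.
Only numpy, scipy, OpenCV 4.12 (cv2) and the standard library are available. Lean on these libraries where they do the work, as an engineer would, in place of code of your own. Each camera call takes 0.05 s, during which the arm holds its last target. There are 200 camera calls.

### The job

The large sawn limestone blank already lies on the lift stand's platform. Finish the pile without shifting it: the medium blank on the large one, the small one on top, each centred on the one below with its long sides lined up, so that no base overhangs. Then wind the red handwheel clockwise (seen from above): its worn coupling turns idle at first, so take up the slack, and only from where the platform starts to rise give it two full turns, which lifts the pile by 20 mm. Leave everything else on the bench where it lies.

Things in the scene. Friction and masses are not known exactly. Their poses are not given: they have to be found in the camera images.
- large: already on the platform, nearly centred: large sawn limestone blank, cream, 150 (its x) x 68 (y) x 36 high, about 0.7 kg. Origin: centre of its underside; z up. Sizes in mm.
- medium: medium sawn limestone blank, cream, 115 (its x) x 48 (y) x 36 high, about 0.4 kg. Origin: centre of its underside. Sizes in mm.
- small: small sawn limestone blank, cream, 80 (its x) x 30 (y) x 36 high, about 0.17 kg. Origin: centre of its underside. Sizes in mm.
- stand: Screw-lift stand, bolted down: blue housing on a dark steel foot 220 (x) x 350 (y) x 14. Origin: on the table under the platform's centre; y points to the handwheel, whose axis is 190 from the origin. Platform housing 170 x 90; blue pedestal under the wheel 90 across, 52 high, with a 24 thick shaft above it. Sizes in mm.
- platform_top (a point): centre of the top of the steel platform, under the large blank, a plate 190 (its x) x 110 (y) x 15 thick, 85 above the table at the start; axes parallel to the stand's. It rises with the screw. Sizes in mm.
- wheel_hub (a point): Centre of the level red handwheel at mid-height of rim and spokes (85 above the table); its x points along the yellow spoke and turns with it. Rim 192 outer, 160 inner diameter, 16 thick; hub 40 across, its cap 28 above this point; three spokes 14 wide, 14 thick, 120 degrees apart, one yellow; open gaps between them, free air for 25 below. Sizes in mm.
- wheel (a joint): Wheel angle, rad, clockwise from above positive (raises); at 0 the yellow spoke points along the stand's x. Stays where left. Pushed by a spoke 50 mm from the axis it needs about 3 N idle, 7 N driving. Worn coupling: half a turn of lost motion in all; it first turns idle 0.08 to 0.47 turn, then lifts 10 mm a turn. Turned back it idles too. The platform does not sink by itself.
- lump: bystander: rough broken limestone lump, 85 x 60 x 45 high; not one of the blanks (mm)
- mallet: bystander: wooden mallet lying flat, 60 x 110 x 56 head, 200 long; origin under the middle, handle to its -x (mm)
- chisel: bystander: stone chisel lying flat, 205 long along its x, 22 high; origin under the middle (mm)
- jar: bystander: jar with a blue cap, diameter 60, 65 high (mm)
- tin: bystander: tin can, diameter 70, 100 high (mm)
- rubbing_block: bystander: cork rubbing block, 100 x 60 x 36 high (mm)
- offcut: bystander: wood offcut, 160 x 50 x 30 high (mm)
Things that resemble listed ones, but are neither listed nor needed, are in the scene too. What is shaped like the small but blue, purple or yellow is not meant.

How it is judged:
By the outcome, as a careful person would: the job done as asked, in the order asked, and still so for the second after the job is handed in, with the robot touching nothing.
It also fails if it takes over 72 s, if anything falls off the work surface, if the arm or the gripper's body presses on something with over 40 N, if the wrist force passes 120 N, or if a joint passes its speed limit or range.

## Working session

There is one attempt and no reset: what is moved stays moved. The work goes in short steps, Python scripts to look and compute and a tool call to move; the robot and the scene stay as the last step left them, time stands still between calls to the robot, and variables do not carry over. Pictures are saved under pics/ and viewed, at most 10 in all, crops included, and the job is handed in when it is done.

Besides the shell and the picture viewer there is one more tool, called after "Call:" as name(argument=value, ...) on one line, values as JSON. move_arm: Moves the arm, as the interface text tells. Its arguments: {"type":"object","properties":{"commands":{"type":"array","items":{"type":"array","items":{"type":"array","items":{"type":"number"}}}},"claw":{"type":"number"},"squeeze":{"type":"number"}},"required":["commands"]}

```bash
ls; mkdir -p pics; cat > h.py <<'E'
from rig import *
import numpy as np, cv2
from scipy.spatial.transform import Rotation as R
def cloud(c):
    K=c["camera_matrix"];E=c["extrinsics"];z=c["range_z"]
    v,u=np.mgrid[0:420,0:560]
    P=np.stack([(u-K[0,2])/K[0,0]*z,-(v-K[1,2])/K[1,1]*z,-z],-1)
    return (P-E[:3,3])@E[:3,:3]   # world
def ray(c,uv,h):
    K=c["camera_matrix"];E=c["extrinsics"]
    uv=np.atleast_2d(np.array(uv,float))
    d=np.stack([(uv[:,0]-K[0,2])/K[0,0],-(uv[:,1]-K[1,2])/K[1,1],-np.ones(len(uv))],-1)@E[:3,:3]
    o=-E[:3,:3].T@E[:3,3]
    return o+d*((h-o[2])/d[:,2])[:,None]
E
python3 - <<'E'
from h import *
for n in("top","scene"):
    c=camera(n); cv2.imwrite(f"pics/{n}0.png",c["pixels"]); np.savez(f"{n}0.npz",**c)
    print(n,c["extrinsics"].round(3),c["camera_matrix"].round(1))
print(get_obs())
E
```

```text
pics
top [[ 0.007 -1.    -0.008 -0.006]
 [ 0.994  0.006  0.106 -0.525]
 [-0.106 -0.009  0.994 -1.352]
 [ 0.     0.     0.     1.   ]] [[441.6   0.  273.4]
 [  0.  441.6 207.6]
 [  0.    0.    1. ]]
scene [[-0.273  0.962  0.013  0.148]
 [-0.748 -0.221  0.626  0.349]
 [ 0.605  0.161  0.78  -2.086]
 [ 0.     0.     0.     1.   ]] [[541.1   0.  276.4]
 [  0.  541.1 212.3]
 [  0.    0.    1. ]]
{'time': 0.1, 'q': array([ 1.10149739e+00,  5.28393631e-01,  1.43372858e+00, -3.31223089e-05,
        1.18139040e+00, -1.78511289e-01]), 'joint_velocities': array([-0.00086325,  0.00096456, -0.00247993, -0.00095827,  0.00160879,
       -0.00104607]), 'joint_torque': array([-9.30752394e-04, -4.40989423e+01, -1.77150929e+01,  6.34925324e-02,
        5.34308399e-02, -4.20459128e-05]), 'position': array([0.17904124, 0.59850496, 0.40387109]), 'tool_rot': array([ 1.44875807e-01,  9.89449382e-01, -9.14934613e-04, -2.91014755e-04]), 'ft_force': array([ 0.05773092,  0.03106649, -0.04758687]), 'moment': array([ 0.00969134, -0.01148591, -0.02826662]), 'grip_force': 0.0, 'grip_width': 0.08745578360234314}
```

View pics/top0.png

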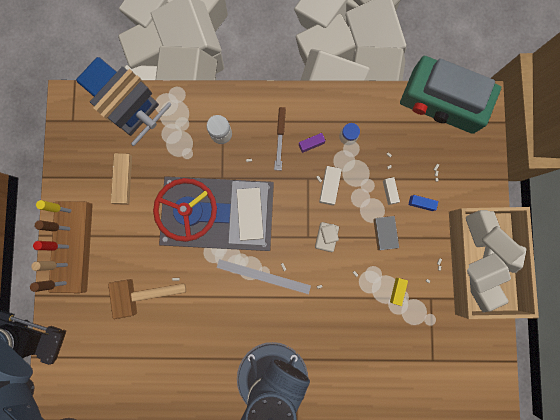

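View pics/scene0.png

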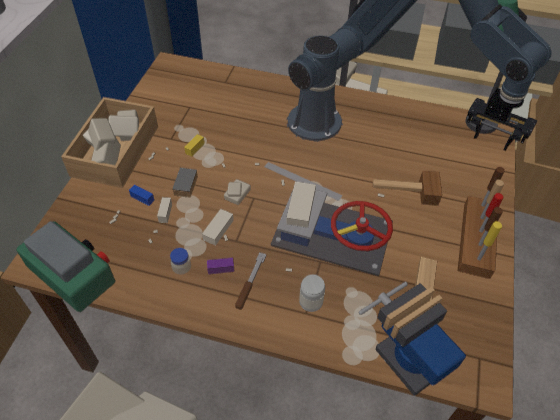

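Top view candidates:
- **Small:** cream block at (392,190). Rejected are blue (424,203), purple (312,142), yellow (400,291), the lump (327,236) and the stones in the crate (490,260).
- **Medium:** cream block at (331,185). Rejected are the grey block (387,233) and the wood offcut (120,178).
- **Large:** (249,213), on the platform.
- **Wheel:** hub at (184,209), yellow spoke towards (206,194).

Next I measure these and make one close crop.

```bash
cat >> h.py <<'E'
def rect(c,m,h):
    "min-area rectangle (centre, long, short, yaw of long axis) of mask m's largest contour on plane h, plus median cloud z"
    cs,_=cv2.findContours(m.astype(np.uint8),cv2.RETR_EXTERNAL,cv2.CHAIN_APPROX_NONE)
    k=max(cs,key=cv2.contourArea); 
    p=ray(c,k[:,0,:],h)[:,:2].astype(np.float32)
    b=cv2.boxPoints(cv2.minAreaRect(p*1000))/1000
    e0,e1=b[1]-b[0],b[2]-b[1]
    e,s=(e0,e1) if np.linalg.norm(e0)>np.linalg.norm(e1) else (e1,e0)
    a=np.arctan2(e[1],e[0]); a=(a+np.pi/2)%np.pi-np.pi/2
    return b.mean(0).round(4),round(float(np.linalg.norm(e)),4),round(float(np.linalg.norm(s)),4),round(float(np.degrees(a)),2)
E
python3 - <<'E'
from h import *
c=dict(np.load("top0.npz")); P=cloud(c); z=P[...,2]
v,u=np.mgrid[0:420,0:560]
hsv=cv2.cvtColor(c["pixels"],cv2.COLOR_BGR2HSV)
def box(x,y,r): return (abs(u-x)<r)&(abs(v-y)<r)
for n,x,y,r,h in(("small",392,190,20,.036),("medium",331,185,28,.036),("large",249,213,36,.121),("lump",327,236,22,.04),("platform",249,213,42,.085)):
    lo=h-.012
    m=box(x,y,r)&(abs(z-h)<.010)
    print(n,rect(c,m,h),"z",np.median(z[m]).round(4), m.sum())
H,S,V=cv2.split(hsv)
red=((H<8)|(H>172))&(S>140)&(V>80)&box(184,209,45)
pts=ray(c,np.argwhere(red)[:,::-1],.093)[:,:2]
hull=cv2.convexHull((pts*1000).astype(np.float32)); print("wheel",cv2.minEnclosingCircle(hull), "z",np.median(z[red]))
yel=(H>20)&(H<35)&(S>150)&(V>120)&box(200,198,20)
py=P[yel]; print("yel",py.mean(0),len(py),ray(c,np.argwhere(yel)[:,::-1],.092).mean(0))
# obstacles: clusters >15mm
m=((z>.012)&(u>60)&(u<450)&(v>85)&(v<320)).astype(np.uint8)
n,l,st,ce=cv2.connectedComponentsWithStats(m)
for i in range(1,n):
    if st[i,4]>60: print(ce[i].round(), P[l==i][:,:2].min(0).round(3),P[l==i][:,:2].max(0).round(3),"zmax",np.percentile(z[l==i],98).round(3))
crop=np.hstack([cv2.resize(c["pixels"][150:260,300:440],None,fx=3,fy=3),cv2.resize(c["pixels"][160:270,145:285],None,fx=2.7,fy=3)])
cv2.imwrite("pics/crop0.png",crop)
E
```

```text
small (array([ 0.5814, -0.3705], dtype=float32), 0.0803, 0.0327, 11.6) z 0.0363 271
medium (array([ 0.5975, -0.1803], dtype=float32), 0.116, 0.0487, -10.92) z 0.0365 574
large (array([0.4982, 0.0655], dtype=float32), 0.1498, 0.068, 4.68) z 0.121 1189
lump (array([ 0.4441, -0.1712], dtype=float32), 0.069, 0.067, -42.13) z 0.0435 309
platform (array([0.5042, 0.0724], dtype=float32), 0.1896, 0.1098, -2.57) z 0.0858 1279
wheel ((512.08349609375, 261.2356262207031), 94.66497802734375) z 0.09179728075168182
yel [0.54403174 0.22273792 0.09153362] 97 [0.54397122 0.22265685 0.092     ]
[126. 107.] [ 0.378 -0.016] [0.885 0.565] zmax 0.213
[428. 101.] [ 0.378 -0.565] [ 0.924 -0.016] zmax 0.154
[280. 132.] [ 0.378 -0.038] [ 0.853 -0.004] zmax 0.028
[219. 129.] [ 0.378 -0.016] [0.802 0.201] zmax 0.105
[349. 133.] [ 0.732 -0.269] [ 0.788 -0.212] zmax 0.071
[312. 142.] [ 0.378 -0.165] [ 0.763 -0.016] zmax 0.044
[121. 178.] [ 0.378 -0.016] [0.697 0.509] zmax 0.035
[330. 185.] [ 0.378 -0.214] [ 0.657 -0.016] zmax 0.042
[216. 213.] [ 0.378 -0.016] [0.623 0.358] zmax 0.124
[391. 190.] [ 0.378 -0.395] [ 0.622 -0.016] zmax 0.043
[423. 202.] [ 0.378 -0.51 ] [ 0.568 -0.016] zmax 0.043
[ 74. 245.] [ 0.26  -0.016] [0.541 0.657] zmax 0.09
[386. 233.] [ 0.378 -0.387] [ 0.501 -0.016] zmax 0.043
[327. 237.] [ 0.378 -0.205] [ 0.482 -0.016] zmax 0.05
[135. 296.] [ 0.187 -0.016] [0.378 0.495] zmax 0.06
[399. 291.] [ 0.23  -0.413] [ 0.378 -0.016] zmax 0.041
```

View pics/crop0.png

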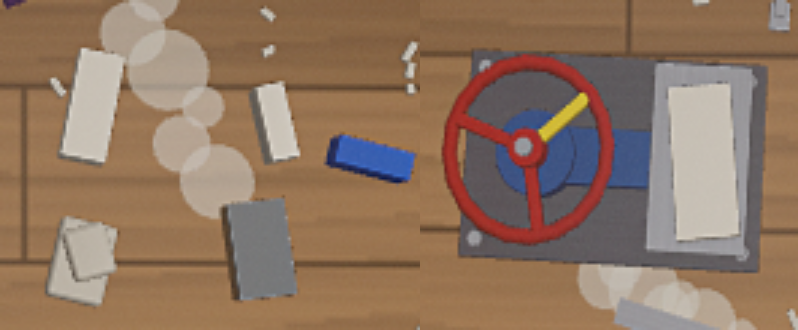

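The crop confirms the choice: cream medium at left, narrower cream small at right, with the blue, grey and two-part lump rejected. Sizes agree with the description: medium 116x49, small 80x33, and the hub is 189 mm from the platform centre.

```bash
cat >> h.py <<'E'
def plan(*wps):
    "wps: (x,y,z,yaw of tool y in deg), TCP. prints rows relative to the present pose"
    o=get_obs(); Rt=R.from_quat(o["tool_rot"])
    for x,y,z,w in wps:
        a=np.radians(w); Y=np.array([np.cos(a),np.sin(a),0]);Z=np.array([0,0,-1.]);X=np.cross(Y,Z)
        T=R.from_matrix(np.stack([X,Y,Z],1))
        s=Rt.inv().apply(np.array([x,y,z])-o["position"])/.04
        print((x,y,z,w),"->",np.r_[s,(Rt.inv()*T).as_rotvec()].round(3).tolist())
E
python3 -c "
from h import *
plan((.5975,-.1803,.40,79.1),(.5975,-.1803,.26,79.1))"
```

```text
(0.5975, -0.1803, 0.4, 79.1) -> [-15.604, -15.653, 0.122, -0.002, -0.0, -0.101]
(0.5975, -0.1803, 0.26, 79.1) -> [-15.605, -15.647, 3.622, -0.002, -0.0, -0.101]
```

Call:
move_arm(commands=[[[-15.6,-15.65,0.12,0,0,-0.1],[-15.6,-15.65,0.12,0,0,-0.1],[-15.6,-15.65,0.12,0,0,-0.1],[-15.6,-15.65,0.12,0,0,-0.1],[-15.6,-15.65,0.12,0,0,-0.1],[-15.6,-15.65,0.12,0,0,-0.1],[-15.6,-15.65,0.12,0,0,-0.1],[-15.6,-15.65,0.12,0,0,-0.1],[-15.6,-15.65,0.12,0,0,-0.1],[-15.6,-15.65,0.12,0,0,-0.1],[-15.6,-15.65,0.12,0,0,-0.1],[-15.6,-15.65,0.12,0,0,-0.1]]], claw=-1)

```text
time: 1.6
position: [0.5347, -0.0639, 0.4004]
tool_rot: [0.096, 0.995, 0.0, -0.0]
ft_force: [0.8, 1.1, 0.6]
grip_width: 0.087
grip_force: 0.0
```

```bash
python3 -c "
from h import *
o=get_obs();print(o['position'],o['time'])
plan((.5975,-.1803,.26,79.1))"
```

```text
[ 0.53466418 -0.06394224  0.40040524] 1.6
(0.5975, -0.1803, 0.26, 79.1) -> [-2.097, -2.558, 3.508, 0.0, -0.0, -0.001]
```

Call:
move_arm(commands=[[[-2.1,-2.55,2.0,0,0,0],[-2.1,-2.55,3.5,0,0,0],[-2.1,-2.55,3.5,0,0,0],[-2.1,-2.55,3.5,0,0,0],[-2.1,-2.55,3.5,0,0,0],[-2.1,-2.55,3.5,0,0,0]]])

```text
time: 2.35
position: [0.5973, -0.177, 0.2627]
tool_rot: [0.095, 0.996, -0.0, 0.001]
ft_force: [0.3, 0.2, 0.9]
grip_width: 0.0872
grip_force: 0.0
```

```bash
python3 - <<'E'
from h import *
o=get_obs();print(o['position'],o['time'])
c=camera("wrist");cv2.imwrite("pics/w1.png",c["pixels"]);P=cloud(c);z=P[...,2]
m=(abs(z-.036)<.006); print(rect(c,m,.036),np.median(z[m]))
plan((.5975,-.1803,.19,79.1))
E
```

```text
[ 0.5973399  -0.17702956  0.26273803] 2.35
(array([ 0.5915, -0.1784], dtype=float32), 0.1081, 0.0474, -11.16) 0.03516105913674343
(0.5975, -0.1803, 0.19, 79.1) -> [-0.013, -0.079, 1.825, -0.001, 0.003, 0.001]
```

View pics/w1.png

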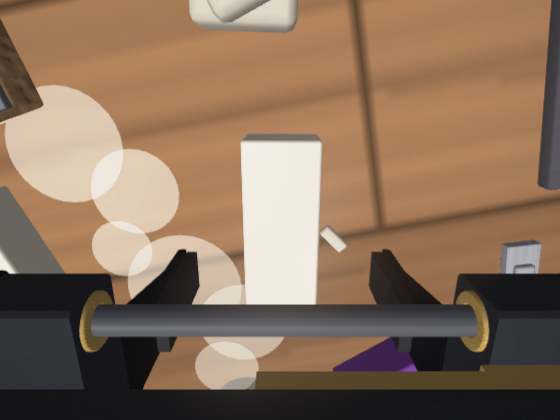

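The medium blank (column 280) sits centred between the fingers, its yaw agrees, and a small chip lies beside it at (333,238). I'll keep the tips 12 mm up to clear it.

Call:
move_arm(commands=[[[0,-0.06,1.2,0,0,0],[0,-0.06,1.72,0,0,0],[0,-0.06,1.72,0,0,0],[0,-0.06,1.72,0,0,0]]])

```text
time: 2.9
position: [0.5974, -0.1803, 0.1932]
tool_rot: [0.095, 0.995, -0.0, 0.001]
ft_force: [0.0, -0.0, -0.0]
grip_width: 0.0868
grip_force: 0.0
```

Call:
move_arm(commands=[[[0,0,0,0,0,0],[0,0,0,0,0,0],[0,0,0,0,0,0],[0,0,0,0,0,0],[0,0,0,0,0,0],[0,0,0,0,0,0]]], claw=1, squeeze=25)

```text
time: 3.65
position: [0.5968, -0.1802, 0.1919]
tool_rot: [0.095, 0.995, 0.0, -0.0]
ft_force: [0.4, 1.0, 1.3]
grip_width: 0.0478
grip_force: 25.0
```

```bash
python3 - <<'E'
from h import *
o=get_obs();print(o['position'],o['grip_width'],o['grip_force'])
plan((.5975,-.1803,.36,79.1),(.4982,.0655,.36,94.7))
E
```

```text
[ 0.59676157 -0.18015274  0.19187994] 0.047823470727500324 24.999408954754472
(0.5975, -0.1803, 0.36, 79.1) -> [-0.018, 0.002, -4.203, 0.0, -0.0, -0.001]
(0.4982, 0.0655, 0.36, 94.7) -> [3.587, 5.564, -4.199, 0.001, -0.0, -0.273]
```

Call:
move_arm(commands=[[[0,0,-1.5,0,0,0],[0,0,-3,0,0,0],[0.5,1,-4.2,0,0,-0.1],[3.58,5.56,-4.2,0,0,-0.273],[3.58,5.56,-4.2,0,0,-0.273],[3.58,5.56,-4.2,0,0,-0.273],[3.58,5.56,-4.2,0,0,-0.273],[3.58,5.56,-4.2,0,0,-0.273],[3.58,5.56,-4.2,0,0,-0.273],[3.58,5.56,-4.2,0,0,-0.273]]])

```text
time: 4.9
position: [0.499, 0.0642, 0.3597]
tool_rot: [-0.04, 0.999, -0.0, 0.0]
ft_force: [0.5, -0.4, -4.1]
grip_width: 0.0477
grip_force: 25.0
```

```bash
python3 - <<'E'
from h import *
o=get_obs();print(o['position'],o['grip_width'],o['grip_force'],o['ft_force'])
c=camera("wrist");cv2.imwrite("pics/w2.png",c["pixels"]);P=cloud(c);z=P[...,2]
for h in (.121,.085,.205):
    m=(abs(z-h)<.006); print(h,m.sum(), rect(c,m,h) if m.sum()>50 else 0,np.median(z[m]))
plan((.4982,.0655,.3150,94.7))
E
```

```text
[0.49900888 0.06417921 0.35970735] 0.04769455210622408 24.999606243800372 [ 0.45113927 -0.39726123 -4.08772077]
0.121 5118 (array([0.4391, 0.0627], dtype=float32), 0.0671, 0.0358, -85.38) 0.12013775669807392
0.085 13133 (array([0.4729, 0.0754], dtype=float32), 0.1316, 0.1084, -2.59) 0.0844577469149115
0.205 20770 (array([0.4698, 0.0612], dtype=float32), 0.0733, 0.0615, -85.4) 0.2030322849098341
(0.4982, 0.0655, 0.315, 94.7) -> [0.017, 0.036, 1.118, -0.0, 0.0, -0.001]
```

View pics/w2.png

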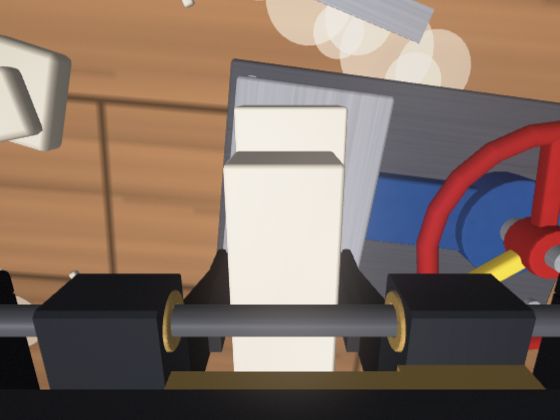

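The wrist view shows the medium blank held (230–340, 160–370) and lined up over the large one, whose end at (290,125) is visible. The wrist puts the large about 1.5 mm further in y, so I aim at y = 0.067.

```bash
python3 - <<'E'
from h import *
plan((.4978,.067,.3150,94.7))
E
```

```text
(0.4978, 0.067, 0.315, 94.7) -> [0.024, 0.075, 1.118, -0.0, 0.0, -0.001]
```

Call:
move_arm(commands=[[[0.02,0.07,0.5,0,0,0],[0.02,0.07,0.9,0,0,0],[0.02,0.07,1.05,0,0,0],[0.02,0.07,1.1,0,0,0],[0.02,0.07,1.12,0,0,0],[0.02,0.07,1.14,0,0,0],[0.02,0.07,1.14,0,0,0]]])

```text
time: 5.82
position: [0.4974, 0.0679, 0.3146]
tool_rot: [-0.041, 0.999, -0.0, 0.0]
ft_force: [0.5, -0.2, -3.6]
grip_width: 0.0478
grip_force: 25.0
```

Still unloaded, so I lower a little until the force drops.

Call:
move_arm(commands=[[[0,-0.01,0.02,0,0,0],[0,-0.01,0.04,0,0,0],[0,-0.01,0.04,0,0,0]]])

```text
time: 6.2
position: [0.4974, 0.0675, 0.3129]
tool_rot: [-0.041, 0.999, -0.0, 0.0]
ft_force: [-1.0, -0.1, -1.0]
grip_width: 0.0477
grip_force: 25.0
```

Call:
move_arm(commands=[[[0,0,0.01,0,0,0],[0,0,0.01,0,0,0],[0,0,0.01,0,0,0],[0,0,0.01,0,0,0],[0,0,-0.8,0,0,0],[0,0,-2,0,0,0],[0,0,-2,0,0,0]]], claw=-1)

```text
time: 7.08
position: [0.4985, 0.0675, 0.396]
tool_rot: [-0.041, 0.999, -0.001, 0.004]
ft_force: [-0.0, 1.0, -1.1]
grip_width: 0.0867
grip_force: 0.0
```

```bash
python3 - <<'E'
from h import *
o=get_obs();print(o['position'],o['grip_width'])
plan((.58,-.36,.39,101.6),(.5814,-.3705,.28,101.6))
E
```

```text
[0.49854609 0.06746392 0.39602642] 0.08671475914804888
(0.58, -0.36, 0.39, 101.6) -> [-1.149, -10.818, 0.177, -0.002, 0.009, -0.12]
(0.5814, -0.3705, 0.28, 101.6) -> [-1.138, -11.078, 2.927, -0.002, 0.009, -0.12]
```

Call:
move_arm(commands=[[[-1.14,-11,0.1,0,0.005,-0.12],[-1.14,-11,0.1,0,0.005,-0.12],[-1.14,-11,0.1,0,0.005,-0.12],[-1.14,-11,1,0,0.005,-0.12],[-1.14,-11,2,0,0.005,-0.12],[-1.14,-11.08,2.9,0,0.005,-0.12],[-1.14,-11.08,2.9,0,0.005,-0.12],[-1.14,-11.08,2.9,0,0.005,-0.12],[-1.14,-11.08,2.9,0,0.005,-0.12],[-1.14,-11.08,2.9,0,0.005,-0.12],[-1.14,-11.08,2.9,0,0.005,-0.12]]], claw=-0.2)

```text
time: 8.45
position: [0.5794, -0.369, 0.2774]
tool_rot: [-0.102, 0.995, -0.0, -0.002]
ft_force: [0.6, -0.5, 0.1]
grip_width: 0.0523
grip_force: 0.0
```

```bash
python3 - <<'E'
from h import *
o=get_obs();print(o['position'],o['grip_width'],o['time'])
c=camera("wrist");P=cloud(c);z=P[...,2]
m=(abs(z-.036)<.006)&(abs(P[...,1]+.37)<.05)&(abs(P[...,0]-.58)<.06);m[300:]=0; print(rect(c,m,.036),np.median(z[m]))
cv2.imwrite("pics/w3.png",c["pixels"])
plan((.5814,-.3705,.192,101.6))
t=camera("top");P=cloud(t);z=P[...,2]
v,u=np.mgrid[0:420,0:560];w=(abs(u-249)<40)&(abs(v-213)<45)
for h in(.157,.121):
  m=w&(abs(z-h)<.009); print(h,rect(t,m,h),np.median(z[m]))
E
```

```text
[ 0.57936498 -0.36901262  0.27743336] 0.052267525005673124 8.45
(array([ 0.5778, -0.3708], dtype=float32), 0.079, 0.0296, 11.63) 0.03518229460340231
(0.5814, -0.3705, 0.192, 101.6) -> [-0.05, -0.044, 2.142, -0.0, -0.004, 0.001]
0.157 (array([0.498, 0.065], dtype=float32), 0.1151, 0.0481, 4.64) 0.1570449369549332
0.121 (array([0.4982, 0.0655], dtype=float32), 0.1498, 0.068, 4.68) 0.12106077299239551
```

View pics/w3.png

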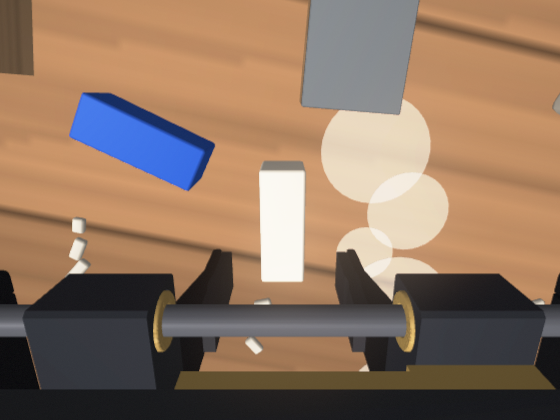

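The small cream blank (260–305, 165–280) lies centred between the fingers, with blue at (140,140) and grey at (360,55) clear. The top view shows the medium centred on the large within 0.5 mm, and the large has not moved.

Call:
move_arm(commands=[[[-0.03,-0.04,1.2,0,-0.004,0],[-0.03,-0.04,2.14,0,-0.004,0],[-0.03,-0.04,2.14,0,-0.004,0],[-0.03,-0.04,2.14,0,-0.004,0]]])

```text
time: 9.05
position: [0.581, -0.3719, 0.1927]
tool_rot: [-0.101, 0.995, -0.001, 0.0]
ft_force: [-0.4, -0.2, 0.6]
grip_width: 0.0525
grip_force: 0.0
```

Call:
move_arm(commands=[[[0,0,0,0,0,0],[0,0,0,0,0,0],[0,0,0,0,0,0],[0,0,0,0,0,0],[0,0,0,0,0,0]]], claw=1, squeeze=20)

```text
time: 9.68
position: [0.5804, -0.3718, 0.192]
tool_rot: [-0.101, 0.995, 0.0, -0.0]
ft_force: [-0.6, 2.1, 6.2]
grip_width: 0.0303
grip_force: 20.0
```

```bash
python3 - <<'E'
from h import *
o=get_obs();print(o['position'],o['grip_width'],o['grip_force'])
plan((.5814,-.3705,.38,101.6),(.4972,.0675,.38,94.7))
E
```

```text
[ 0.58041399 -0.37177065  0.19201079] 0.030301753885538983 19.999908262398094
(0.5814, -0.3705, 0.38, 101.6) -> [-0.028, 0.027, -4.7, 0.0, -0.001, -0.0]
(0.4972, 0.0675, 0.38, 94.7) -> [-0.164, 11.177, -4.698, 0.0, -0.001, 0.12]
```

Call:
move_arm(commands=[[[0,0,-1.5,0,0,0],[0,0,-3,0,0,0],[0,0.5,-4.5,0,0,0.02],[-0.16,11.18,-4.75,0,0,0.12],[-0.16,11.18,-4.75,0,0,0.12],[-0.16,11.18,-4.75,0,0,0.12],[-0.16,11.18,-4.75,0,0,0.12],[-0.16,11.18,-4.75,0,0,0.12],[-0.16,11.18,-4.75,0,0,0.12],[-0.16,11.18,-4.75,0,0,0.12],[-0.16,11.18,-4.7,0,0,0.12],[-0.16,11.18,-4.7,0,0,0.12]]])

```text
time: 11.18
position: [0.497, 0.0674, 0.3788]
tool_rot: [-0.042, 0.999, -0.0, -0.001]
ft_force: [-0.4, -0.1, -2.5]
grip_width: 0.0296
grip_force: 20.0
```

```bash
python3 - <<'E'
from h import *
o=get_obs();print(o['position'],o['grip_width'],o['ft_force'])
plan((.4972,.0675,.351,94.7))
E
```

```text
[0.49698987 0.06739697 0.37881547] 0.029623628896203107 [-0.37983144 -0.11178664 -2.47720836]
(0.4972, 0.0675, 0.351, 94.7) -> [-0.006, 0.002, 0.695, -0.001, -0.001, 0.001]
```

Call:
move_arm(commands=[[[0,0,0.4,0,0,0],[0,0,0.6,0,0,0],[0,0,0.68,0,0,0],[0,0,0.71,0,0,0],[0,0,0.73,0,0,0],[0,0,0.73,0,0,0]]])

```text
time: 11.92
position: [0.497, 0.0675, 0.3502]
tool_rot: [-0.041, 0.999, 0.0, -0.0]
ft_force: [0.1, 0.4, -1.8]
grip_width: 0.0301
grip_force: 20.0
```

Call:
move_arm(commands=[[[0,0,0.02,0,0,0],[0,0,0.03,0,0,0],[0,0,0.03,0,0,0]]])

```text
time: 12.3
position: [0.4969, 0.0676, 0.349]
tool_rot: [-0.041, 0.999, 0.0, -0.0]
ft_force: [0.1, 0.1, -0.7]
grip_width: 0.03
grip_force: 20.0
```

Call:
move_arm(commands=[[[0,0,0.01,0,0,0],[0,0,0.01,0,0,0],[0,0,0.01,0,0,0],[0,0,0.01,0,0,0],[0,0,-0.8,0,0,0],[0,0,-1.9,0,0,0],[0,0,-1.9,0,0,0]]], claw=-0.3)

```text
time: 13.18
position: [0.498, 0.0675, 0.428]
tool_rot: [-0.041, 0.999, -0.0, 0.004]
ft_force: [0.2, -0.0, 0.0]
grip_width: 0.0565
grip_force: 0.0
```

```bash
python3 - <<'E'
from h import *
c=dict(np.load("top0.npz"));P=cloud(c)
# obstacles near wheel, taller than 0.13, and wheel region
m=(P[...,2]>.06)&(P[...,0]>.6)&(P[...,0]<.72)&(P[...,1]>.05)&(P[...,1]<.45)
for x in np.arange(.60,.72,.02):
    k=m&(abs(P[...,0]-x)<.01)
    if k.sum(): print(x.round(2),k.sum(),P[k][:,1].min().round(3),P[k][:,1].max().round(3),P[k][:,2].max().round(3))
s=dict(np.load("scene0.npz"))
cv2.imwrite("pics/x.png",s["pixels"])
# hub cap centre in top view: greyish disc near (184,209)
hsv=cv2.cvtColor(c["pixels"],cv2.COLOR_BGR2HSV);v,u=np.mgrid[0:420,0:560]
g=(hsv[...,1]<60)&(np.hypot(u-184,v-209)<8); print("cap",P[g].mean(0) if g.any() else None)
r=((hsv[...,0]<8)|(hsv[...,0]>172))&(hsv[...,1]>140)&(np.hypot(u-184,v-209)<45)
d=np.hypot(P[...,0]-.512,P[...,1]-.261)
k=r&(d>.03)&(d<.07);an=np.degrees(np.arctan2(P[...,1]-.261,P[...,0]-.512))[k]%360
print("spokes",np.histogram(an,36,(0,360))[0], an[(an<130)].mean(),an[an>130].mean())
t=camera("top");P=cloud(t);z=P[...,2]
w=(abs(u-249)<40)&(abs(v-213)<45)
for h in(.193,.157,.121):
  m=w&(abs(z-h)<.009); print(h,rect(t,m,h),z[m].mean())
plan((.4972,.12,.42,40))
E
```

```text
0.6 43 0.08 0.296 0.095
0.7 18 0.405 0.421 0.122
cap [0.51312474 0.26206674 0.11087672]
spokes [ 0  0  0  0  0  0 32 26  0  0  0  0  0  0  0  0  0  2 33 27  0  0  0  0
  0  0  0  0  0  0  0  0  0  0  0  0] 69.23395417873485 188.84475110666082
0.193 (array([0.469 , 0.0677], dtype=float32), 0.022, 0.0192, -89.64) 0.1932764196697557
0.157 (array([0.46  , 0.0736], dtype=float32), 0.0399, 0.024, 6.02) 0.15684603994248664
0.121 (array([0.4526, 0.081 ], dtype=float32), 0.0583, 0.029, 0.87) 0.12089276158246642
(0.4972, 0.12, 0.42, 40) -> [-0.107, 1.308, 0.154, 0.001, 0.003, 0.955]
```

```bash
python3 - <<'E'
from h import *
plan((.4815,.301,.42,0),(.4815,.301,.33,0))
E
```

```text
(0.4815, 0.301, 0.42, 0) -> [-0.088, 5.85, 0.152, 0.002, 0.002, 1.653]
(0.4815, 0.301, 0.33, 0) -> [-0.082, 5.851, 2.402, 0.002, 0.002, 1.653]
```

Call:
move_arm(commands=[[[-0.08,5.85,0.1,0,0,1.653],[-0.08,5.85,0.1,0,0,1.653],[-0.08,5.85,0.1,0,0,1.653],[-0.08,5.85,0.1,0,0,1.653],[-0.08,5.85,0.1,0,0,1.653],[-0.08,5.85,1.0,0,0,1.653],[-0.08,5.85,1.0,0,0,1.653],[-0.08,5.85,1.5,0,0,1.653],[-0.08,5.85,2.0,0,0,1.653],[-0.08,5.85,2.4,0,0,1.653],[-0.08,5.85,2.4,0,0,1.653],[-0.08,5.85,2.4,0,0,1.653]]], claw=1, squeeze=10)

```text
time: 14.72
position: [0.4808, 0.3009, 0.3285]
tool_rot: [0.707, 0.707, -0.001, -0.001]
ft_force: [0.2, -0.3, -0.7]
grip_width: 0.0005
grip_force: 0.0
```

```bash
python3 - <<'E'
from h import *
o=get_obs();print(o['position'],o['grip_width'],o['q'].round(2))
c=camera("wrist");cv2.imwrite("pics/w4.png",c["pixels"])
hsv=cv2.cvtColor(c["pixels"],cv2.COLOR_BGR2HSV)
r=((hsv[...,0]<8)|(hsv[...,0]>172))&(hsv[...,1]>140)&(hsv[...,2]>60)
P=cloud(c);z=P[...,2]
k=r&(abs(z-.093)<.004);p=P[k][:,:2];d=np.hypot(p[:,0]-.513,p[:,1]-.262)
ri=p[d>.078];A=np.c_[2*ri,np.ones(len(ri))];s=np.linalg.lstsq(A,(ri**2).sum(1),rcond=None)[0]
print("rim fit",s[:2],np.sqrt(s[2]+s[0]**2+s[1]**2),len(ri))
t=camera("top");P=cloud(t);z=P[...,2];v,u=np.mgrid[0:420,0:560]
w=(abs(u-249)<40)&(abs(v-213)<45)
for h in(.193,.157,.121,.085):
  m=w&(abs(z-h)<.009); print(h,rect(t,m,h),z[m].mean(),m.sum())
plan((.4815,.301,.248,0))
E
```

```text
[0.48083725 0.30092922 0.32851098] 0.0005393203019290339 [0.36 0.55 1.65 0.   0.94 0.36]
rim fit [0.51036967 0.26656835] 0.08597604523326006 8741
0.193 (array([0.498 , 0.0652], dtype=float32), 0.0796, 0.0301, 4.61) 0.19271249322299042 319
0.157 (array([0.4981, 0.065 ], dtype=float32), 0.115, 0.0481, 4.64) 0.15675459368613537 354
0.121 (array([0.4982, 0.0655], dtype=float32), 0.1498, 0.068, 4.68) 0.12111753946854464 489
0.085 (array([0.5043, 0.0724], dtype=float32), 0.1896, 0.1097, -2.57) 0.08552843849380282 1226
(0.4815, 0.301, 0.248, 0) -> [-0.002, 0.013, 2.032, -0.0, -0.0, 0.0]
```

View pics/w4.png

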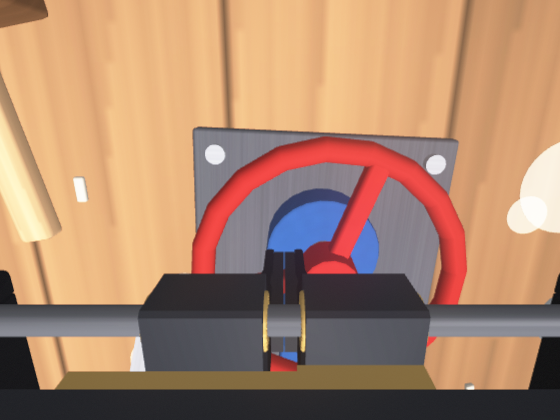

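The pile is centred within 0.5 mm in all layers, and the platform z reading is 0.0855. The wrist view shows the closed fingers (285,265) over the gap between the red spoke (360,215) and the next one, so I descend there.

Call:
move_arm(commands=[[[0,0.01,1,0,0,0],[0,0.01,1.7,0,0,0],[0,0.01,2.03,0,0,0],[0,0.01,2.03,0,0,0]]])

```text
time: 15.32
position: [0.4812, 0.301, 0.2474]
tool_rot: [0.707, 0.707, -0.001, -0.001]
ft_force: [-0.2, 0.3, -1.2]
grip_width: 0.0004
grip_force: 0.0
```

```bash
cat >> h.py <<'E'
HUB=np.array([.512,.2640])
def arc(a0,a1,n,r=.050,z=.248):
    "rows for the fingers from angle a0 to a1 (deg, world, decreasing = clockwise)"
    o=get_obs(); Rt=R.from_quat(o["tool_rot"])
    for a in np.linspace(a0,a1,n+1)[1:]:
        p=np.r_[HUB+r*np.array([np.cos(np.radians(a)),np.sin(np.radians(a))]),z]
        print(np.round(a,1),(Rt.inv().apply(p-o["position"])/.04).round(2).tolist())
def look():
    "finger angle, force, platform height from the top camera, large/pile tops"
    o=get_obs();d=o["position"][:2]-HUB
    print("t",o["time"],"finger ang",np.degrees(np.arctan2(d[1],d[0])).round(1),"r",np.hypot(*d).round(4),"z",o["position"][2].round(4),"F",o["ft_force"].round(1))
    zs=[];t=None
    for i in range(2):
        t=camera("top");P=cloud(t);X,Y,z=P[...,0],P[...,1],P[...,2]
        a=np.radians(4.65);dx,dy=X-.498,Y-.0655;lx=dx*np.cos(a)+dy*np.sin(a);ly=-dx*np.sin(a)+dy*np.cos(a)
        m1=(abs(lx)<.035)&(abs(ly)<.011)&(z>.17); m2=(abs(lx)<.07)&(abs(lx)>.062)&(abs(ly)<.03)&(z>.1)
        zs.append([z[m1].mean(),z[m2].mean(),m1.sum(),m2.sum()])
    print("top of small, large",np.mean(zs,0).round(5))
    hsv=cv2.cvtColor(t["pixels"],cv2.COLOR_BGR2HSV)
    y=(hsv[...,0]>20)&(hsv[...,0]<35)&(hsv[...,1]>140)&(hsv[...,2]>100)&(np.hypot(X-.512,Y-.262)<.08)&(np.hypot(X-.512,Y-.262)>.02)&(abs(z-.09)<.01)
    if y.sum()>10:
        q=P[y].mean(0);print("yellow ang",np.degrees(np.arctan2(q[1]-.262,q[0]-.513)).round(1),y.sum())
E
python3 -c "
from h import *
look();arc(129,69,4)"
```

```text
t 15.325 finger ang 129.8 r 0.0481 z 0.2474 F [-0.2  0.3 -1.2]
top of small, large [1.9315e-01 1.2132e-01 1.9950e+02 1.0850e+02]
yellow ang -51.7 96
114.0 [0.21, 0.25, 0.02]
99.0 [0.3, 0.56, 0.02]
84.0 [0.31, 0.89, 0.02]
69.0 [0.24, 1.21, 0.02]
```

Call:
move_arm(commands=[[[0.21,0.25,0.02,0,0,0],[0.3,0.56,0.02,0,0,0],[0.32,0.73,0.02,0,0,0],[0.31,0.89,0.02,0,0,0],[0.28,1.05,0.02,0,0,0],[0.24,1.21,0.02,0,0,0]]])

```text
time: 16.18
position: [0.5297, 0.3104, 0.2464]
tool_rot: [0.707, 0.707, -0.001, -0.001]
ft_force: [-3.0, 1.5, 1.0]
grip_width: 0.0007
grip_force: 1.4
```

```bash
python3 -c "
from h import *
look();arc(69,-81,10)"
```

```text
t 16.175 finger ang 69.2 r 0.0497 z 0.2464 F [-3.   1.5  1. ]
top of small, large [1.9309e-01 1.2123e-01 2.0050e+02 1.0900e+02]
yellow ang -80.8 90
54.0 [-0.15, 0.26, -0.03]
39.0 [-0.37, 0.49, -0.03]
24.0 [-0.65, 0.66, -0.03]
9.0 [-0.96, 0.76, -0.03]
-6.0 [-1.29, 0.77, -0.03]
-21.0 [-1.61, 0.69, -0.03]
-36.0 [-1.89, 0.53, -0.03]
-51.0 [-2.13, 0.31, -0.03]
-66.0 [-2.3, 0.03, -0.03]
-81.0 [-2.39, -0.28, -0.03]
```

Call:
move_arm(commands=[[[-0.15,0.26,-0.02,0,0,0],[-0.37,0.49,-0.02,0,0,0],[-0.65,0.66,-0.02,0,0,0],[-0.65,0.66,-0.02,0,0,0]]])

```text
time: 16.77
position: [0.5573, 0.2839, 0.2477]
tool_rot: [0.707, 0.707, 0.001, 0.001]
ft_force: [0.0, -0.1, -0.1]
grip_width: 0.0003
grip_force: 0.0
```

```bash
python3 -c "
from h import *
look();arc(24,-66,6)"
```

```text
t 16.775 finger ang 23.7 r 0.0495 z 0.2477 F [ 0.  -0.1 -0.1]
top of small, large [1.9369e-01 1.2150e-01 1.9950e+02 1.0900e+02]
yellow ang -119.5 88
9.0 [-0.31, 0.11, -0.0]
-6.0 [-0.64, 0.12, -0.0]
-21.0 [-0.95, 0.04, -0.0]
-36.0 [-1.24, -0.11, -0.0]
-51.0 [-1.48, -0.34, -0.0]
-66.0 [-1.65, -0.62, -0.0]
```

Call:
move_arm(commands=[[[-0.31,0.11,0,0,0,0],[-0.64,0.12,0,0,0,0],[-0.95,0.04,0,0,0,0],[-0.95,0.04,0,0,0,0]]])

```text
time: 17.38
position: [0.5584, 0.2468, 0.2483]
tool_rot: [0.707, 0.707, 0.001, 0.0]
ft_force: [0.7, 3.8, 1.0]
grip_width: 0.0003
grip_force: 1.2
```

```bash
python3 -c "
from h import *
look();arc(-21,-111,6)"
```

```text
t 17.375 finger ang -20.4 r 0.0495 z 0.2483 F [0.7 3.8 1. ]
top of small, large [1.9505e-01 1.2339e-01 2.0300e+02 1.0900e+02]
yellow ang -164.0 32
-36.0 [-0.31, -0.15, 0.0]
-51.0 [-0.54, -0.37, 0.0]
-66.0 [-0.71, -0.65, 0.0]
-81.0 [-0.81, -0.96, 0.0]
-96.0 [-0.82, -1.29, 0.0]
-111.0 [-0.74, -1.61, 0.0]
```

Call:
move_arm(commands=[[[-0.31,-0.15,0,0,0,0],[-0.54,-0.37,0,0,0,0],[-0.71,-0.65,0,0,0,0],[-0.81,-0.96,0,0,0,0],[-0.82,-1.29,0,0,0,0],[-0.74,-1.61,0,0,0,0],[-0.74,-1.61,0,0,0,0]]])

```text
time: 18.35
position: [0.4953, 0.2169, 0.2488]
tool_rot: [0.707, 0.708, 0.002, 0.002]
ft_force: [5.3, -0.4, 2.6]
grip_width: 0.0005
grip_force: 2.4
```

```bash
python3 -c "
from h import *
look();arc(-111,-231,8)"
```

```text
t 18.35 finger ang -109.5 r 0.0499 z 0.2488 F [ 5.3 -0.4  2.6]
top of small, large [1.9749e-01 1.2596e-01 2.0200e+02 1.1050e+02]
-126.0 [0.17, -0.32, 0.01]
-141.0 [0.39, -0.56, 0.01]
-156.0 [0.67, -0.73, 0.01]
-171.0 [0.99, -0.82, 0.01]
-186.0 [1.31, -0.83, 0.01]
-201.0 [1.63, -0.75, 0.01]
-216.0 [1.92, -0.59, 0.01]
-231.0 [2.15, -0.37, 0.01]
```

Call:
move_arm(commands=[[[0.17,-0.32,0.01,0,0,0],[0.39,-0.56,0.01,0,0,0],[0.67,-0.73,0.01,0,0,0],[0.99,-0.82,0.01,0,0,0],[1.31,-0.83,0.01,0,0,0],[1.63,-0.75,0.01,0,0,0],[1.92,-0.59,0.01,0,0,0],[2.15,-0.37,0.01,0,0,0],[2.15,-0.37,0.01,0,0,0]]])

```text
time: 19.58
position: [0.4771, 0.3022, 0.2461]
tool_rot: [0.707, 0.707, -0.004, -0.001]
ft_force: [-2.1, -3.8, 0.2]
grip_width: 0.0001
grip_force: 1.3
```

```bash
python3 -c "
from h import *
look();arc(-231,-396,11)"
```

```text
t 19.575 finger ang 132.5 r 0.0518 z 0.2461 F [-2.1 -3.8  0.2]
top of small, large [2.0096e-01 1.2866e-01 2.0400e+02 1.1400e+02]
yellow ang -10.5 98
-246.0 [0.19, 0.37, -0.05]
-261.0 [0.28, 0.68, -0.05]
-276.0 [0.29, 1.01, -0.05]
-291.0 [0.21, 1.32, -0.05]
-306.0 [0.06, 1.61, -0.05]
-321.0 [-0.17, 1.85, -0.05]
-336.0 [-0.45, 2.02, -0.05]
-351.0 [-0.76, 2.11, -0.05]
-366.0 [-1.09, 2.12, -0.05]
-381.0 [-1.4, 2.04, -0.05]
-396.0 [-1.69, 1.89, -0.05]
```

Call:
move_arm(commands=[[[0.19,0.37,-0.05,0,0,0],[0.28,0.68,-0.05,0,0,0],[0.29,1.01,-0.05,0,0,0],[0.21,1.32,-0.05,0,0,0],[0.06,1.61,-0.05,0,0,0],[-0.17,1.85,-0.05,0,0,0],[-0.45,2.02,-0.05,0,0,0],[-0.76,2.11,-0.05,0,0,0],[-1.09,2.12,-0.05,0,0,0],[-1.4,2.04,-0.05,0,0,0],[-1.69,1.89,-0.05,0,0,0],[-1.69,1.89,-0.05,0,0,0]]])

```text
time: 21.18
position: [0.5549, 0.2357, 0.25]
tool_rot: [0.707, 0.707, 0.002, 0.001]
ft_force: [2.0, 2.0, 1.5]
grip_width: 0.0003
grip_force: 1.2
```

```bash
python3 -c "
from h import *
look();arc(-396,-561,11)"
```

```text
t 21.175 finger ang -33.5 r 0.0514 z 0.25 F [2.  2.  1.5]
top of small, large [2.0544e-01 1.3340e-01 2.0800e+02 1.0950e+02]
-411.0 [-0.27, -0.29, 0.05]
-426.0 [-0.44, -0.57, 0.05]
-441.0 [-0.53, -0.88, 0.04]
-456.0 [-0.54, -1.2, 0.04]
-471.0 [-0.46, -1.52, 0.04]
-486.0 [-0.31, -1.81, 0.04]
-501.0 [-0.08, -2.04, 0.04]
-516.0 [0.2, -2.22, 0.04]
-531.0 [0.51, -2.31, 0.04]
-546.0 [0.84, -2.32, 0.04]
-561.0 [1.15, -2.24, 0.04]
```

Call:
move_arm(commands=[[[-0.27,-0.29,0.04,0,0,0],[-0.44,-0.57,0.04,0,0,0],[-0.53,-0.88,0.04,0,0,0],[-0.54,-1.2,0.04,0,0,0],[-0.46,-1.52,0.04,0,0,0],[-0.31,-1.81,0.04,0,0,0],[-0.08,-2.04,0.04,0,0,0],[0.2,-2.22,0.04,0,0,0],[0.51,-2.31,0.04,0,0,0],[0.84,-2.32,0.04,0,0,0],[1.15,-2.24,0.04,0,0,0],[1.15,-2.24,0.04,0,0,0]]])

```text
time: 22.78
position: [0.4638, 0.2811, 0.2472]
tool_rot: [0.707, 0.707, -0.002, -0.001]
ft_force: [-0.8, -2.4, -0.6]
grip_width: 0.0007
grip_force: 1.0
```

```bash
python3 -c "
from h import *
look();arc(-561,-666,7)"
```

```text
t 22.775 finger ang 160.5 r 0.0511 z 0.2472 F [-0.8 -2.4 -0.6]
top of small, large [2.1019e-01 1.3803e-01 2.0900e+02 1.0650e+02]
yellow ang 15.5 24
-576.0 [0.31, 0.19, -0.02]
-591.0 [0.55, 0.42, -0.02]
-606.0 [0.72, 0.7, -0.02]
-621.0 [0.81, 1.01, -0.02]
-636.0 [0.82, 1.34, -0.02]
-651.0 [0.74, 1.65, -0.02]
-666.0 [0.59, 1.94, -0.03]
```

Call:
move_arm(commands=[[[0.31,0.19,-0.02,0,0,0],[0.55,0.42,-0.02,0,0,0],[0.72,0.7,-0.02,0,0,0],[0.81,1.01,-0.02,0,0,0],[0.82,1.34,-0.02,0,0,0],[0.74,1.65,-0.02,0,0,0],[0.74,1.65,-0.02,0,0,0],[0.74,1.65,-0.02,0,0,0]]])

```text
time: 23.88
position: [0.5292, 0.3112, 0.2478]
tool_rot: [0.707, 0.707, -0.002, -0.002]
ft_force: [-5.0, 1.4, -1.1]
grip_width: 0.0004
grip_force: 2.2
```

```bash
python3 -c "
from h import *
look();look();arc(-651,-681,6)"
```

```text
t 23.875 finger ang 70.0 r 0.0502 z 0.2478 F [-5.   1.4 -1.1]
top of small, large [2.1252e-01 1.4064e-01 2.1100e+02 1.0650e+02]
yellow ang -76.7 88
t 23.975 finger ang 70.0 r 0.0503 z 0.2479 F [-4.6  1.6 -1.9]
top of small, large [2.1256e-01 1.4092e-01 2.0750e+02 1.0650e+02]
yellow ang -76.7 89
-656.0 [-0.06, 0.12, -0.0]
-661.0 [-0.11, 0.21, -0.0]
-666.0 [-0.17, 0.3, -0.0]
-671.0 [-0.24, 0.39, -0.0]
-676.0 [-0.31, 0.47, -0.0]
-681.0 [-0.4, 0.54, -0.01]
```

Call:
move_arm(commands=[[[-0.06,0.12,0,0,0,0],[-0.11,0.21,0,0,0,0],[-0.17,0.3,0,0,0,0],[-0.24,0.39,0,0,0,0],[-0.24,0.39,0,0,0,0],[-0.24,0.39,0,0,0,0]]])

```text
time: 24.82
position: [0.5453, 0.302, 0.2482]
tool_rot: [0.707, 0.707, -0.0, -0.001]
ft_force: [-4.3, 3.3, -1.1]
grip_width: 0.0004
grip_force: 2.2
```

```bash
python3 -c "
from h import *
look();look();arc(-671,-651,2)"
```

```text
t 24.825 finger ang 48.8 r 0.0505 z 0.2482 F [-4.3  3.3 -1.1]
top of small, large [2.1298e-01 1.4132e-01 2.0850e+02 1.0700e+02]
yellow ang -96.9 89
t 24.925 finger ang 48.8 r 0.0505 z 0.2482 F [-4.5  2.7 -0.4]
top of small, large [2.1318e-01 1.4132e-01 2.1050e+02 1.0850e+02]
yellow ang -97.0 90
-661.0 [0.12, -0.19, 0.01]
-651.0 [0.22, -0.38, 0.01]
```

Call:
move_arm(commands=[[[0.12,-0.19,0,0,0,0],[0.22,-0.38,0,0,0,0],[0.22,-0.38,0,0,0,0],[0.22,-0.38,-1.2,0,0,0],[0.22,-0.38,-2.5,0,0,0],[0.22,-0.38,-4,0,0,0],[0.22,-0.38,-4,0,0,0],[0.22,-0.38,-4,0,0,0],[0.22,-0.38,-4,0,0,0]]])

```text
time: 26.15
position: [0.5305, 0.3099, 0.4065]
tool_rot: [0.707, 0.707, -0.002, -0.001]
ft_force: [0.0, 0.7, -0.0]
grip_width: 0.0008
grip_force: 0.0
```

```bash
python3 - <<'E'
from h import *
look()
t=camera("top");P=cloud(t);z=P[...,2];v,u=np.mgrid[0:420,0:560]
w=(abs(u-249)<42)&(abs(v-213)<47)
for h in(.213,.177,.141,.105):
  m=w&(abs(z-h)<.009); print(h,rect(t,m,h),z[m].mean().round(4),m.sum())
cv2.imwrite("pics/top9.png",t["pixels"])
E
```

```text
t 26.15 finger ang 68.1 r 0.0495 z 0.4065 F [ 0.   0.7 -0. ]
top of small, large [2.1324e-01 1.4121e-01 2.0950e+02 1.0500e+02]
yellow ang -96.7 86
0.213 (array([0.498 , 0.0652], dtype=float32), 0.0799, 0.0301, 5.05) 0.213 326
0.177 (array([0.4981, 0.0651], dtype=float32), 0.1151, 0.0482, 4.68) 0.177 366
0.141 (array([0.4981, 0.0656], dtype=float32), 0.1499, 0.068, 4.69) 0.141 511
0.105 (array([0.5042, 0.0724], dtype=float32), 0.1897, 0.11, -2.56) 0.1049 1150
```

View pics/top9.png

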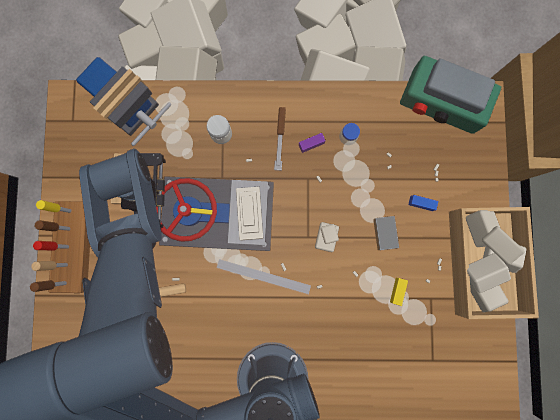

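The final picture shows the three-layer pile centred at (249,212), the yellow spoke pointing at (215,211), bystanders in place and the arm clear. Handing in.

```bash
python3 -c "
from rig import *
print(hand_in())"
```

```text
the job is handed in; nothing more can be done
None
```

The pile is finished and handed in: medium and small are centred within about 0.5 mm on an unshifted large blank, and after the slack the wheel got two full turns, raising the pile 20 mm by camera measurement, in about 26 s.

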